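# Hold a test probe square on the red contact of a sloping test box

## Task

Slide the grey cover of the sloping test box fully open; then take the red test probe out of its holder and press its tip on the brass contact with the red ring, with the probe square to the sloping panel and so lightly that its spring tip is pushed in about half-way, not to its stop. Finish while still holding the probe in the gripper like that, steady, with the cover open; never touch the blue-ringed contact and leave everything else on the bench where it is.

Things in the scene. Friction and masses are not known exactly. Their poses are not given: they have to be found in the camera images.
- cover (a joint): How far the flat grey cover of the test box is slid open, in m: 0 closed over the well, 0.080 fully open against its stop. It slides along the box's own +y (to the left of someone facing the box), parallel to the bench, with about 2 N of friction, and stays where it is left.
- cover_rib (a point): Middle of the top of the black finger rib on the cover: 12 mm wide (along y), 44 mm long (up the slope), 22 mm tall above the cover plate; pinch it across the 12 mm, or push it. The point moves with the cover. z is the outward normal of the sloping panel (15 degrees from vertical, leaning to the box's front), x up the slope, y the way the cover opens.
- case: Test box fixed to the bench: blue wedge, grey top sloping 15 degrees down to its front; 120 (x) x 190 (y) mm, 40 mm high in front, 72 at the back. Origin at the centre of its underside, x to the back, y along the slide, z up. The contacts lie in a well (76 x 60 mm, 6 deep) centred at y = -45 mm, under the cover (84 x 70 mm) until it is open. Guide rails beside the well rise 13 mm above its floor.
- red_spot (a point): Centre of the top of the brass contact disc (16 mm across) with the red ring (26 mm across) round it, in the well; the disc is parallel to the sloping panel and stands 3 mm above the well's floor, half-way up the slope. Left or right one of the two, 38 mm apart. Axes as those of the case (not sloped).
- blue_spot (a point): The same for the contact with the blue ring, which must not be touched.
- red_contact: The red-ringed contact itself: rigid; origin 3 mm under red_spot.
- blue_contact: The blue-ringed contact itself: rigid.
- holder: Black block 60 x 60 x 48 mm, fixed to the bench, with an upright 11 mm hole right through its middle in which the probe stands; origin at the centre of its underside.
- probe: Cordless test probe, 140 mm long, 70 g, loose and upright in the holder, tip down. Origin at the end of the relaxed tip, z up along the probe. Steel tip 5 mm across up to 14 mm from the origin, barrel 8 mm to 45, red guard flange 22 mm to 50 (rests on the holder), round red handle 14 mm to 130 (grip here), clear dome to 140. Origin starts 3 mm above the bench: raise it 50 mm to leave the holder.
- probe_tip (a joint): How far the probe's spring tip is pushed in, in m: 0 relaxed, 0.012 at its stop. The spring gives about 1 N when it begins to move and 5 N at the stop (0.35 N per mm).
- probe_point (a point): The very end of the probe's spring tip; it moves in with the tip.
- ins_tape: Roll of black tape, 62 mm across, 19 mm high, lying loose behind the work; a bystander. Origin at the centre of its underside.
- hex_key: Dark hex key, 37 x 119 x 9 mm, lying loose to the left of the box; a bystander. Origin at the centre of its underside.
- grease_tin: Yellow, white and blue tin, 68 mm across, 69 mm high, standing loose behind the holder; a bystander. Origin at the centre of its underside.
- tape_measure: Yellow tape measure, 39 x 79 x 66 mm, loose on the right; a bystander. Origin at the centre of its underside.
- marker: Red and white marker pen, 135 mm long, loose on the right; a bystander. Origin at the centre of its underside.
Not all that is in view belongs to the job. Several things have the shape of the holder; the one meant has the colours described above.

How it is judged (in metres and radians):
On the way, in this order (a step that is already met when the one before it is completed fails the run):
1. the cover is slid fully open (within 6 mm of its stop), with the probe still in its holder (value of joint cover above 0.074 m and height (world z) of probe below 0.02 m), for 0.2 s.
2. the probe is lifted clear of the holder by the gripper (height (world z) of probe above 0.054 m and contact force between the fingers and probe above 1 N), for 0.1 s.
3. the tip presses the red-ringed contact, square to the panel and lightly (distance between probe_point and red_spot below 0.009 m and angle between the z axis of probe and the z axis of cover_rib, either way round below 0.14 rad and contact force between probe and red_contact between 0.7 and 7 N and value of joint probe_tip between 0.001 and 0.011 m), for 0.3 s.
At the end, for the whole second after the job is handed in: Gripper still holds the probe, steady (<20 mm/s), within 8 degrees of square to the panel, tip within 9 mm of the red-ringed contact's middle, pressing with 0.7 to 7 N, spring tip in by 1 to 11 mm; it touches neither box nor holder; cover within 6 mm of its open stop (all of step 3 and value of joint cover above 0.074 m and contact force between the fingers and probe above 1 N and linear speed of probe below 0.02 m/s and contact force between probe and case below 0.3 N and contact force between probe and holder below 0.3 N); the arm keeps its last pose, push and grip.
It fails at once if the blue-ringed contact is touched (contact force between any of probe, the arm, the fingers and blue_contact above 0.3 N).
It fails at once if the red-ringed contact is pressed hard (over 15 N) (contact force between anything else and red_contact above 15 N).
It fails at once if a bystander (tape roll, hex key, tin, tape measure, marker) is moved by more than 30 mm (distance of any of ins_tape, hex_key, grease_tin, tape_measure, marker from where it was at the start of the episode above 0.03 m).
It also fails if it takes over 58 s, if anything falls off the work surface, if the arm or the gripper's body presses on something with over 40 N, if the wrist force passes 120 N, or if a joint passes its speed limit or range.

## Robot

A 6-joint arm with a two-finger parallel gripper is mounted at the origin on a cart in front of the work surface, level with it; the furniture and walls round the work are solid. World frame = base frame: x ahead of the robot, y to its left, z up, the work surface at z = 0. Lengths are in m, angles in degrees, forces in N, time in s.
With the tool pointing down it reaches from about 0.325 to 0.775 m from the base axis. Payload 5.5 kg.
Tool frame: the origin (TCP) lies on the centre line of the jaws, within the pads' length; the fingertips stand 19 mm ahead of it and the grasp point (between the pads) is the TCP; z points along the fingers, y is the direction in which the jaws open and shut (so a half turn about z gives the same grasp; the last joint's range is limited). The gripper opens to 85 mm and grips with 20 to 120 N. Pads are 22 mm wide; open, the fingers measure 114 mm over their backs; the gripper's body (76 mm by 85 mm) begins 54 mm behind the grasp point. The pads swing forward as they close: fully open they stand 13 mm farther back than shut.
Start: joints at [61.782, 5.22, 70.514, -0, 104.267, -3.249], TCP at [0.253, 0.544, 0.25] pointing down, gripper open.
Joint ranges: [-164.24, 164.24], [-49.07, 125.15], [9.68, 141.18], [-86.29, 266.29], [3.28, 154.24], [-151.56, 151.56]. Speed limits (degrees/s): [147.25, 147.25, 172.46, 180, 180, 180].

## Interface

Orientations are given as [roll, pitch, yaw] about the fixed x, y, z axes, in that order (R = Rz(yaw) Ry(pitch) Rx(roll)).
In Python, from cell import r gives the robot as it stands. Calls block until the motion is done:
- r.move_ptp(position, orientation): joint-space move of the TCP to a pose.
- r.servo_line(position, rotation=None, v=0.15): straight line of the TCP; rotation=None keeps the orientation; v is the mean speed in m/s.
- r.goto_joints(angles): joint-space move.
- r.grip(opening, newtons=None): finger opening in m; newtons is the grip in N (None keeps the last); returns when the fingers have stopped.
- r.hold(seconds).
- r.inverse_kinematics(position, orientation): joint angles nearest the present ones, or None.
- r.snapshot(name): name is "scene" or "side" or "wrist"; returns a dict with "color" (420x560x3 uint8, red, green, blue), "range_z" (420x560 float32, m along the optical axis (not along the pixel's ray), 0 where there is no reading), "fx", "fy", "cx", "cy" (pixels), "k1" (the pictures are not rectified: a ray, as slopes to the right and down, at radius r is drawn at 1 + k1 r^2 times it, then the intrinsics apply), "world_from_camera" (4x4, takes a point from camera to world coordinates). Camera axes: x right, y up, looking along -z (the intrinsics and any distortion apply to the point x, -y, -z); pixel columns grow to the right and rows downward; lengths in m; the calibration is good to about 2 mm. A picture is of the moment at which its call begins.
A pose or a line that the arm cannot do raises r.IKError and nothing moves.
- r.job_done(): hands the job in, once; it reports no verdict.
Readings, each from a call of its own:
- r.read_time_s(): time.
- r.read_joint_positions(): joint angles.
- r.read_qvel(): joint speeds.
- r.read_joint_efforts(): joint torques, N m.
- r.read_tcp_pos(): TCP position.
- r.read_eef_rot(): TCP orientation.
- r.read_contact_force(): force on the tool from outside, world axes, zero at the start.
- r.read_wrist_torque(): the same for the moment, N m.
- r.read_opening(): finger opening in m.
Only numpy, scipy, OpenCV 4.12 (cv2) and the standard library are available. Lean on these libraries where they do the work, as an engineer would, in place of code of your own. Each camera call takes 0.05 s, during which the arm holds its last target.

## Working session

There is one attempt and no reset: what is moved stays moved. The work goes in short steps, each a Python script; the robot and the scene stay as the last script left them, time stands still between calls to the robot, and variables do not carry over. Pictures are saved under pics/ and viewed, and the job is handed in when it is done.

```bash
mkdir -p pics; ls
python3 - <<'E'
from cell import r
import cv2,numpy as np,pickle
for n in ["scene","side","wrist"]:
    s=r.snapshot(n); pickle.dump(s,open(f"{n}0.pkl","wb"))
    cv2.imwrite(f"pics/{n}0.png",s["color"][:,:,::-1])
    print(n,s["fx"],s["cx"],s["cy"],s["k1"],np.round(s["world_from_camera"],3).tolist())
print(r.read_time_s())
E
```

```text
pics
scene 511.86017677950525 282.920710967192 207.07665852025968 -0.09294370286657087 [[0.581, 0.315, -0.751, -0.52], [-0.814, 0.251, -0.524, -0.867], [0.023, 0.915, 0.403, 0.676], [0.0, 0.0, 0.0, 1.0]]
side 407.4753974600283 283.50200120339997 204.70684167643253 -0.014754292218026004 [[0.974, 0.1, -0.203, 0.298], [-0.226, 0.399, -0.889, -1.338], [-0.008, 0.912, 0.411, 0.655], [0.0, 0.0, 0.0, 1.0]]
wrist 362.84583727750464 280.5453064512875 212.80924629686982 -0.01636384932566208 [[0.422, -0.858, -0.292, 0.178], [0.906, 0.399, 0.138, 0.578], [-0.002, -0.323, 0.946, 0.375], [0.0, 0.0, 0.0, 1.0]]
0.15
```

View pics/scene0.png

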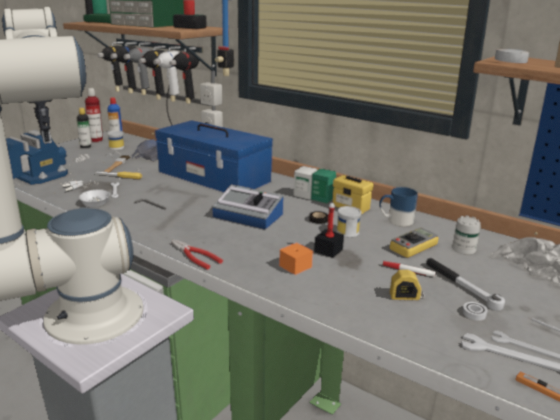

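View pics/side0.png

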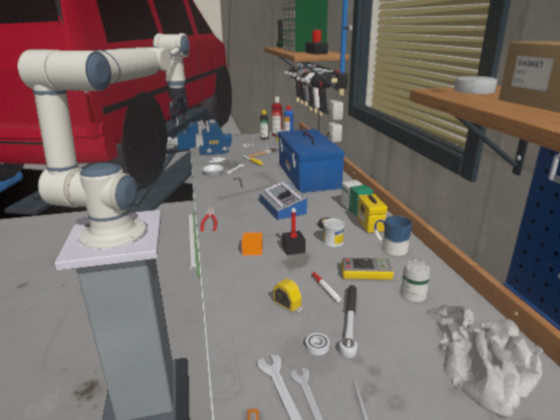

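View pics/wrist0.png

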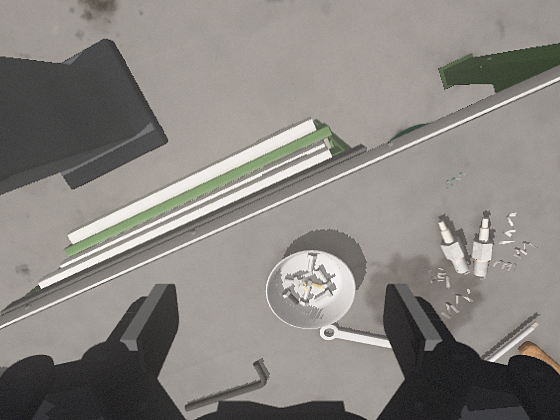

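The scene view shows the test box at about (250,205), the holder and red probe at about (329,235), and the toolbox behind the box. I'll get rough positions from the depth data.

```bash
cat > h.py <<'E'
import numpy as np,cv2
def deproj(s,u,v,z=None):
    u=np.asarray(u,float);v=np.asarray(v,float)
    K=np.array([[s["fx"],0,s["cx"]],[0,s["fy"],s["cy"]],[0,0,1]])
    p=cv2.undistortPointsIter(np.stack([u.ravel(),v.ravel()],1)[:,None],K,np.array([s["k1"],0,0,0.]),None,None,(cv2.TERM_CRITERIA_COUNT|cv2.TERM_CRITERIA_EPS,40,1e-9))[:,0] 
    if z is None: z=s["range_z"][v.astype(int),u.astype(int)].ravel()
    c=np.stack([p[:,0]*z,-p[:,1]*z,-z*np.ones(len(p))],1)
    T=s["world_from_camera"]
    return c@T[:3,:3].T+T[:3,3]
def cloud(s):
    v,u=np.mgrid[0:420,0:560]
    return deproj(s,u,v).reshape(420,560,3)
def project(s,P):
    T=s["world_from_camera"]; c=(np.atleast_2d(P)-T[:3,3])@T[:3,:3]
    x=c[:,0]/-c[:,2]; y=-c[:,1]/-c[:,2]; f=1+s["k1"]*(x*x+y*y)
    return np.stack([s["fx"]*x*f+s["cx"],s["fy"]*y*f+s["cy"]],1)
E
python3 - <<'E'
import pickle,numpy as np
from h import *
s=pickle.load(open("scene0.pkl","rb"))
C=cloud(s)
for u,v in [(260,200),(218,208),(279,217),(268,221),(215,213),(331,212),(328,243),(332,230),(295,258),(150,204),(400,215),(318,216),(347,222),(405,285),(410,268),(215,180),(270,185)]:
    print((u,v),np.round(C[v,u],3))
c=s["color"][180:260,190:360,::-1]
cv2.imwrite("pics/crop0.png",cv2.resize(c,None,fx=4.5,fy=4.5,interpolation=cv2.INTER_CUBIC))
E
```

```text
(260, 200) [0.616 0.012 0.066]
(218, 208) [0.539 0.115 0.038]
(279, 217) [ 0.657 -0.031  0.007]
(268, 221) [ 0.584 -0.043  0.024]
(215, 213) [0.537 0.126 0.019]
(331, 212) [ 0.563 -0.266  0.123]
(328, 243) [ 0.541 -0.275  0.043]
(332, 230) [ 0.696 -0.2   -0.002]
(295, 258) [ 0.414 -0.255  0.047]
(150, 204) [0.485 0.368 0.001]
(400, 215) [ 0.841 -0.351  0.039]
(318, 216) [ 0.737 -0.124  0.008]
(347, 222) [ 0.675 -0.258  0.05 ]
(405, 285) [ 0.472 -0.525  0.043]
(410, 268) [ 0.595 -0.489  0.017]
(215, 180) [0.708 0.282 0.04 ]
(270, 185) [ 0.875  0.167 -0.001]
```

View pics/crop0.png

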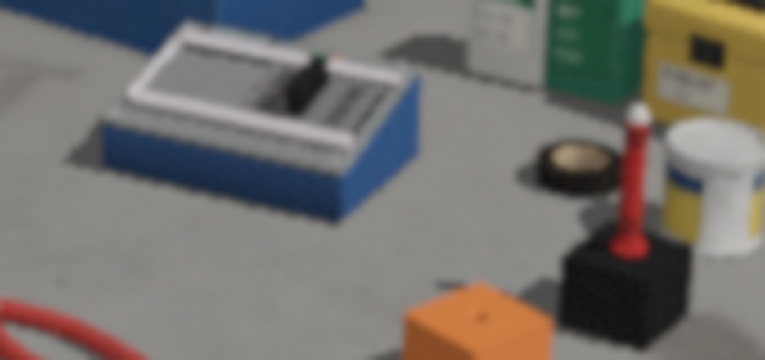

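The box is near (0.61, 0.04) and the holder near (0.56, -0.27). Next I'll look at both from above with the wrist camera.

Run:
```python
from cell import r
import cv2,numpy as np,pickle
from h import *
print(r.read_eef_rot(),r.read_contact_force())
R=r.read_eef_rot()
for i,(p) in enumerate([(0.60,0.04,0.25),(0.56,-0.24,0.30)]):
    for yaw in [0,90,180,-90]:
        print(i,yaw,np.round(q,0) if (q:=r.inverse_kinematics(p,[180,0,yaw])) is not None else None)
```

```text
[-1.79913108e+02 -5.42034933e-03  1.55031485e+02] [ 0.91879725  0.21957206 -0.58837925]
0 0 [  1.   5.  70.  -0. 104.  91.]
0 90 [  1.   5.  70.  -0. 104.   1.]
0 180 [  1.   5.  70.   0. 104. -89.]
0 -90 None
1 0 [-26.   8.  63.  -0. 110.  64.]
1 90 [-26.   8.  63.   0. 110. -26.]
1 180 [ -26.    8.   63.    0.  110. -116.]
1 -90 None
```

Run:
```python
from cell import r
import cv2,numpy as np,pickle
from h import *
r.move_ptp((0.56,0.04,0.28),[180,0,90]); r.hold(0.2)
s=r.snapshot("wrist"); pickle.dump(s,open("w1.pkl","wb")); cv2.imwrite("pics/w1.png",s["color"][:,:,::-1])
r.move_ptp((0.50,-0.24,0.30),[180,0,90]); r.hold(0.2)
s=r.snapshot("wrist"); pickle.dump(s,open("w2.pkl","wb")); cv2.imwrite("pics/w2.png",s["color"][:,:,::-1])
print(r.read_time_s())
```

```text
3.875
```

View pics/w1.png

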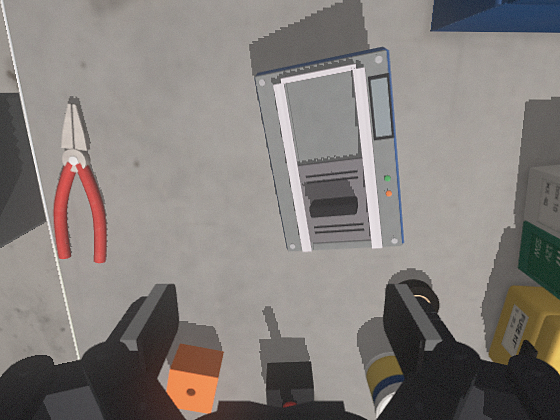

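View pics/w2.png

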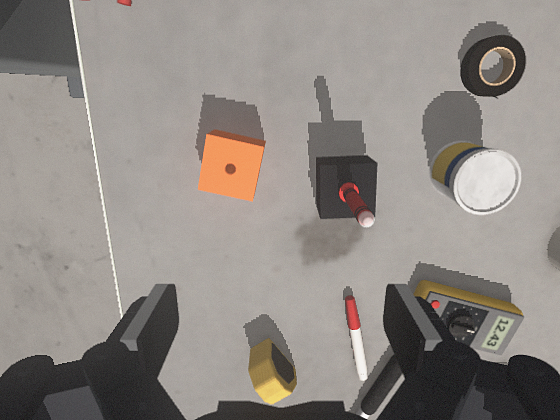

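The first view shows the box with corners near (257,75), (388,48), (402,243) and (288,250), and the black rib at (334,207). The second shows the holder at (346,185) with the probe flange at (348,192) and dome at (366,219). I'll compute poses from these.

Run:
```python
import pickle,numpy as np
from h import *
s=pickle.load(open("w1.pkl","rb")); C=cloud(s); 
# region of the box: z 0.03-0.09 above bench
z=C[:,:,2]
m=np.zeros(z.shape,bool); m[40:260,245:410]=True
print("bench z",np.median(C[100:200,150:230,2]))
mb=m&(z>0.03)&(z<0.12)
P=C[mb]
print(len(P),P.min(0),P.max(0))
rect=cv2.minAreaRect((P[:,:2]*1000).astype(np.float32)); print("rect",rect)
# plane of outer panel via ransac-ish
A=P.copy()
best=None
rng=np.random.default_rng(0)
for _ in range(500):
    q=A[rng.choice(len(A),3,False)]; n=np.cross(q[1]-q[0],q[2]-q[0]); n/=np.linalg.norm(n)+1e-12
    if n[2]<0:n=-n
    if abs(np.degrees(np.arccos(n[2]))-15)>4: continue
    k=(abs((A-q[0])@n)<0.0015).sum()
    if best is None or k>best[0]: best=(k,n,q[0])
n=best[1]; print(best, np.degrees(np.arccos(n[2])), "up-slope dir yaw",np.degrees(np.arctan2(-n[1],-n[0])))
d=(C-best[2])@n
for nm,(u,v) in dict(fl=(260,80),bl=(384,52),br=(398,239),fr=(290,246),rib=(334,207),coverflat=(330,150),coverbtm=(335,233),rail=(375,180)).items(): print(nm,np.round(C[v,u],4),"d",round(d[v,u],4))
# rib points
dd=m&(d>0.016)&(d<0.04)
Q=C[dd];print("rib n",len(Q),Q.mean(0),Q.min(0),Q.max(0),np.median(d[dd]),cv2.minAreaRect((Q[:,:2]*1000).astype(np.float32)))
c=s["color"][30:270,230:430,::-1]
cv2.imwrite("pics/crop1.png",cv2.resize(c,None,fx=2.5,fy=2.5,interpolation=cv2.INTER_CUBIC))
s=pickle.load(open("w2.pkl","rb")); C=cloud(s); z=C[:,:,2]
m=np.zeros(z.shape,bool); m[140:230,300:395]=True
P=C[m&(z>0.04)&(z<0.05)]
print("holder",cv2.minAreaRect((P[:,:2]*1000).astype(np.float32)))
P=C[m&(z>0.055)]; print(len(P),P.max(0))
for a in np.arange(0.05,0.15,0.01):
    q=P[(P[:,2]>a)&(P[:,2]<a+.01)]; print(round(a,2),len(q),q.mean(0) if len(q) else '')
```

```text
bench z 0.0017661127354833273
24212 [ 0.53456811 -0.04420225  0.03120482] [0.68421385 0.15780092 0.09014866]
rect ((609.6221923828125, 56.51497268676758), (120.72193145751953, 186.78201293945312), 10.308673858642578)
(np.int64(12610), array([-0.25937468, -0.04415188,  0.96476701]), array([0.58568958, 0.13767599, 0.05528509])) 15.25442406706699 up-slope dir yaw 9.660536509039009
fl [0.5408 0.1311 0.0448] d 0.0018
bl [0.6476 0.153  0.072 ] d -0.0006
br [ 0.677  -0.018   0.0729] d 0.0002
fr [ 0.5705 -0.0388  0.0435] d 0.0003
rib [0.6099 0.0189 0.0839] d 0.0266
coverflat [0.6073 0.0678 0.0582] d 0.0003
coverbtm [ 0.6159 -0.0165  0.0608] d 0.0043
rail [0.6484 0.0425 0.0747] d 0.0067
rib n 683 [0.60923621 0.01733875 0.08211558] [0.58727527 0.00750613 0.06956778] [0.63103599 0.02528826 0.09014866] 0.026010886582550144 ((609.586669921875, 16.411266326904297), (44.32746124267578, 12.533400535583496), 9.653199195861816)
holder ((572.908935546875, -259.8339538574219), (60.4464225769043, 60.59774398803711), 2.603425979614258)
716 [ 0.58272632 -0.15658302  0.42532609]
0.05 47 [ 0.57010141 -0.25600695  0.05616083]
0.06 40 [ 0.56947104 -0.25535258  0.06513908]
0.07 53 [ 0.57007251 -0.25546893  0.0753417 ]
0.08 42 [ 0.56962026 -0.25524136  0.08513863]
0.09 54 [ 0.56963851 -0.25557299  0.09472425]
0.1 58 [ 0.56974601 -0.25542064  0.1050554 ]
0.11 57 [ 0.56994334 -0.25564491  0.11471462]
0.12 64 [ 0.56997347 -0.2553616   0.12489527]
0.13 107 [ 0.57054752 -0.25604336  0.13544112]
0.14 163 [ 0.57181146 -0.25889505  0.14267607]
```

View pics/crop1.png

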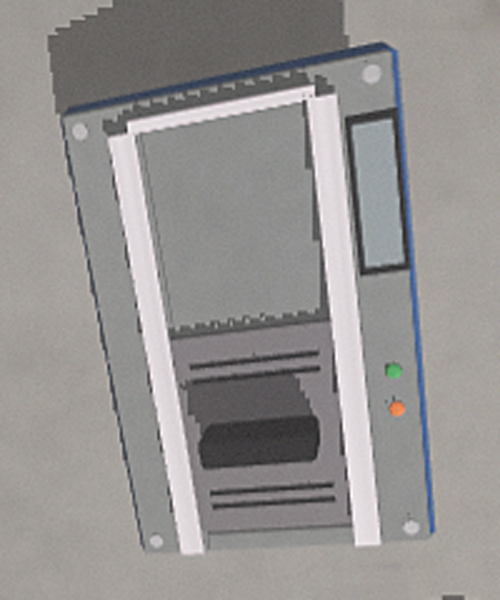

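Box yaw is about 10°, with the panel normal 15° off vertical as stated. I'll pinch the rib square to the panel and slide it open, watching the force.

```bash
cat >> h.py <<'E'
from scipy.spatial.transform import Rotation as Ro
YAW=10.0
def frame(yaw=YAW):
    Rc=Ro.from_euler('z',yaw,degrees=True)*Ro.from_euler('y',-15,degrees=True)
    M=Rc.as_matrix(); return M[:,0],M[:,1],M[:,2]   # upslope, slide, normal
def tool_rpy(xdir,n):
    z=-n; x=xdir-(xdir@z)*z; x/=np.linalg.norm(x); y=np.cross(z,x)
    return Ro.from_matrix(np.stack([x,y,z],1)).as_euler('xyz',degrees=True)
E
python3 - <<'E'
from cell import r
from h import *
X,Y,N=frame(); print(X,Y,N)
top=np.array([0.6096,0.0164,0.0835])
for sgn in (1,-1):
    e=tool_rpy(sgn*X,N); q=r.inverse_kinematics(top+N*0.08,e); print(sgn,e,q, r.inverse_kinematics(top+N*0.001+Y*.08,e))
e=tool_rpy(-X,N)
r.move_ptp(top+N*0.08,e)
r.grip(0.045,30)
r.servo_line(top+N*0.002,v=0.08); r.hold(0.2)
print(r.read_contact_force(),r.read_tcp_pos(),r.read_eef_rot())
s=r.snapshot("wrist"); cv2.imwrite("pics/w3.png",s["color"][:,:,::-1])
s=r.snapshot("scene"); cv2.imwrite("pics/s3.png",cv2.resize(s["color"][130:290,170:410,::-1],None,fx=3,fy=3))
print(r.read_time_s())
E
```

```text
[0.95125124 0.16773126 0.25881905] [-1.73648178e-01  9.84807753e-01 -3.46944695e-18] [-0.254887   -0.04494346  0.96592583]
1 [180. -15.  10.] [-4.03039175 -8.98943239 94.58376476  3.6547402  79.85408294 75.78505955] [ 5.17939301 -4.97785251 98.72475651  1.31569666 71.30836284 84.921202  ]
-1 [-180.   15. -170.] [  -4.03039175   -8.98943239   94.58376476    3.6547402    79.85408294
 -104.21494045] [  5.17939301  -4.97785251  98.72475651   1.31569666  71.30836284
 -95.078798  ]
[ 0.29202498  0.39732155 -0.17268318] [0.60932969 0.01626588 0.08618337] [-179.98331525   15.06300934 -169.99600787]
6.9667
```

```bash
cd pics; python3 -c "
import cv2,numpy as np
a=cv2.imread('w3.png');b=cv2.imread('s3.png');cv2.imwrite('j3.png',cv2.resize(a,(800,600)))"
```

```text
(no output)
```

View pics/s3.png

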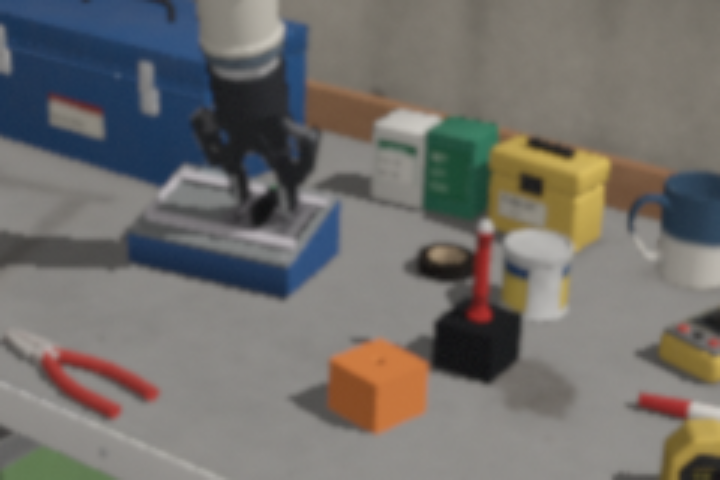

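View pics/w3.png

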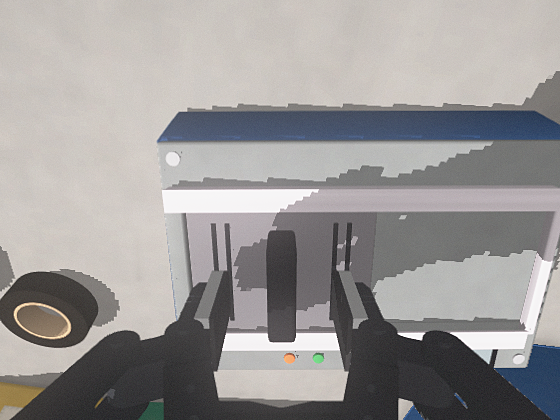

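The fingers straddle the rib, which is at column 282 with the fingers at about 222 and 345. I'll close and slide.

Run:
```python
from cell import r
from h import *
X,Y,N=frame()
print("open",r.grip(0.0,30),r.read_opening(),r.read_contact_force())
p0=np.array(r.read_tcp_pos())
for d in (0.04,0.072,0.076,0.079,0.081):
    r.servo_line(p0+Y*d,v=0.06)
    f=np.array(r.read_contact_force()); print(d,np.round([f@X,f@Y,f@N],2),r.read_opening(),np.round((np.array(r.read_tcp_pos())-p0)@Y,4))
    if d>0.07 and f@Y<-9: break
s=r.snapshot("wrist"); cv2.imwrite("pics/w4.png",s["color"][:,:,::-1])
print(r.read_time_s())
```

```text
open False 0.010914106192035838 [-2.00583999 -1.07312765  1.99895488]
0.04 [-2.92  1.36  4.18] 0.011451101614706772 0.0407
0.072 [-3.86  1.9   4.98] 0.01109120320601757 0.0723
0.076 [-5.05 -4.84  5.72] 0.011276969569903055 0.0742
0.079 [ -4.29 -14.07   3.82] 0.01101076666593423 0.0745
9.4083
```

View pics/w4.png

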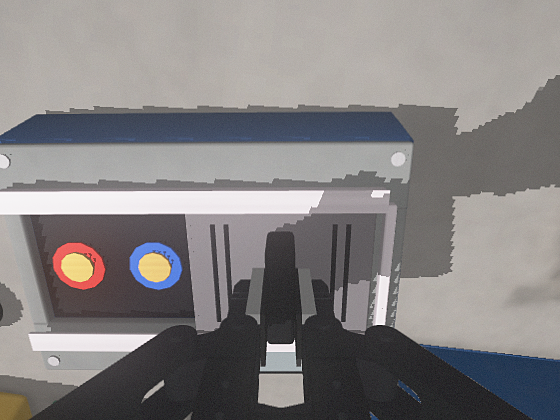

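The force rose at 0.0745 m of travel, so the cover is against its stop; it started about 5 mm open, which matches the rib offset I measured. The view shows the red contact at (76,266) and the blue at (155,265). I'll release, back off and look.

Run:
```python
from cell import r
from h import *
import pickle
X,Y,N=frame()
r.grip(0.05)
p=np.array(r.read_tcp_pos())
r.servo_line(p+N*0.05,v=0.1)
e=tool_rpy(np.array([0,1.,0]),np.array([0,0,1.]))
r.move_ptp((0.60,-0.02,0.24),e); r.hold(0.2)
s=r.snapshot("wrist"); pickle.dump(s,open("w5.pkl","wb")); cv2.imwrite("pics/w5.png",s["color"][:,:,::-1])
print(r.read_time_s(),e)
```

```text
12.1667 [180.   0.  90.]
```

View pics/w5.png

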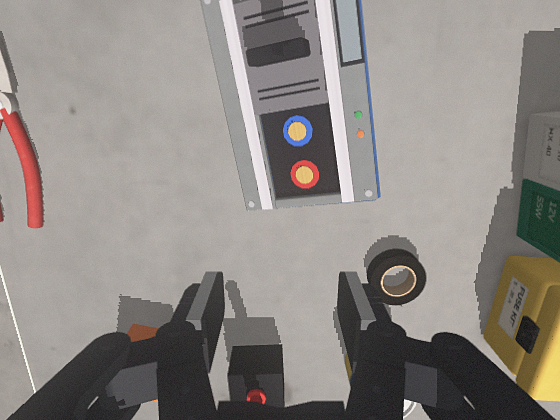

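The red ring is at (305,174), the blue at (298,131), and the cover is open. I'll locate the spots precisely, then get the probe axis.

Run:
```python
import pickle
from h import *
s=pickle.load(open("w5.pkl","rb")); C=cloud(s); hsv=cv2.cvtColor(s["color"],cv2.COLOR_RGB2HSV)
reg=np.zeros((420,560),bool); reg[110:195,270:330]=True
H,S,V=[hsv[:,:,i].astype(int) for i in range(3)]
sp={}
for nm,m in dict(red=((H<6)|(H>172))&(S>140)&(V>80),blue=(H>100)&(H<125)&(S>140)&(V>80),brass=(H>15)&(H<32)&(S>60)&(V>120)).items():
    m=(m&reg).astype(np.uint8); k,l,st,ce=cv2.connectedComponentsWithStats(m)
    for i in range(1,k):
        if st[i,4]>60:
            P=C[l==i]; (u,v),ax,a=cv2.fitEllipse(np.argwhere(l==i)[:,::-1].astype(np.float32)) if 0 else (ce[i],0,0)
            print(nm,st[i],ce[i],P.mean(0),np.median(P,0))
# cover rib & panel from this view
X,Y,N=frame()
bench=C[250:300,180:220,2]; print("bench",np.median(C[100:180,60:180,2]))
m=np.zeros((420,560),bool); m[60:205,205:385]=True
P=C[m&(C[:,:,2]>0.035)&(C[:,:,2]<.1)]
q=(P-[0.61,0.056,0]); a=q@Y; h=[np.cos(np.radians(10)),np.sin(np.radians(10)),0]; b=q@np.array(h)
print("ymin",np.percentile(a,0.2),"x",np.percentile(b,[.3,99.7]))
# rib
Q=C[30:75,240:320].reshape(-1,3); d=(Q-np.array([0.58568958,0.13767599,0.05528509]))@N; Q=Q[(d>.016)&(d<.04)]
print("rib",Q.mean(0),cv2.minAreaRect((Q[:,:2]*1000).astype(np.float32)))
```

```text
red [290 160  29  28 378] [304.68518519 173.36507937] [ 0.62088894 -0.00719761  0.05460018] [ 0.6212997  -0.00670403  0.05395025]
blue [283 115  30  31 396] [297.5530303  130.05050505] [0.61405103 0.02994767 0.05530185] [0.6144248  0.03036063 0.05396405]
brass [288 122  18  19 260] [296.77307692 130.72692308] [0.61338196 0.02966204 0.0575041 ] [0.61362548 0.02934235 0.05514431]
brass [296 166  17  17 228] [304.         174.21491228] [ 0.62032119 -0.00776968  0.05520538] [ 0.62031873 -0.00769795  0.0552622 ]
bench 0.0018179215569472107
ymin -0.09189722973357901 x [-0.05917651  0.05939661]
rib [0.5969016  0.08777415 0.0829962 ] ((596.690673828125, 88.10791778564453), (44.97658920288086, 12.238019943237305), 10.302842140197754)
```

The red spot comes out at about (0.621, -0.0073, 0.053), allowing for the 1.8 mm camera bias on the bench height, and it agrees with the box model. Next I'll grasp the probe vertically, with the TCP 108 mm up from the tip.

```bash
python3 - <<'E'
from cell import r
from h import *
import pickle
e=[180,0,-170]
P=np.array([0.572,-0.2592,0.111])
print(r.inverse_kinematics(P,e))
r.move_ptp(P+[0,0,0.10],e)
r.grip(0.06,40)
s=r.snapshot("wrist"); cv2.imwrite("pics/w6.png",s["color"][:,:,::-1])
C=cloud(s); hs=cv2.cvtColor(s["color"],cv2.COLOR_RGB2HSV)
r.servo_line(P+[0,0,0.02],v=0.1); r.hold(0.1)
s=r.snapshot("wrist"); cv2.imwrite("pics/w7.png",s["color"][:,:,::-1])
print(r.read_time_s(),r.read_contact_force())
E
cd pics; python3 -c "
import cv2,numpy as np
a=cv2.imread('w6.png');b=cv2.imread('w7.png');cv2.imwrite('j6.png',cv2.resize(np.hstack([a,b]),(800,300)))"
```

```text
[ -27.48108612   10.44709157   78.94032559    0.           90.61258284
 -127.48108612]
15.4333 [0.25969805 0.22215685 0.39530177]
```

View pics/j6.png

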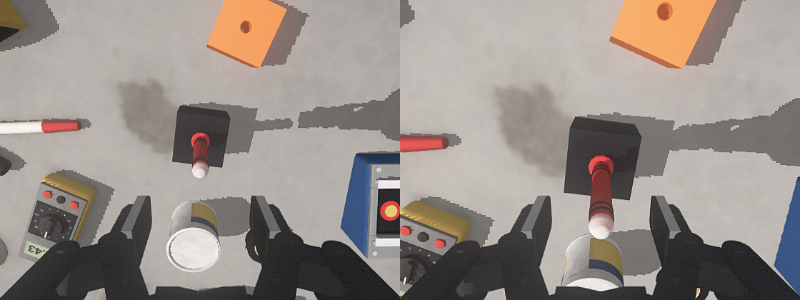

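The probe is centred between the jaws, with the dome at column 600 and the fingers at 543 and 665. I'll descend, grip and lift.

```bash
python3 - <<'E'
from cell import r
from h import *
P=np.array([0.572,-0.2592,0.111])
r.servo_line(P,v=0.06); r.hold(0.1)
print(r.read_tcp_pos(),r.read_contact_force())
r.grip(0.0,45); print(r.read_opening(),r.read_contact_force(),r.read_tcp_pos())
r.servo_line(P+[0,0,0.12],v=0.12); r.hold(0.3)
print(r.read_opening(),r.read_contact_force(),r.read_tcp_pos())
for n in("side","wrist","scene"):
    s=r.snapshot(n); cv2.imwrite(f"pics/{n}8.png",s["color"][:,:,::-1])
    if n!="wrist":
        u,v=project(s,P+[0,0,0.09])[0].astype(int)
        cv2.imwrite(f"pics/{n}8c.png",cv2.resize(s["color"][v-60:v+50,u-70:u+70,::-1],None,fx=5,fy=5,interpolation=cv2.INTER_CUBIC))
print(r.read_time_s())
E
cd pics; python3 -c "
import cv2,numpy as np
cv2.imwrite('j8.png',cv2.resize(np.hstack([cv2.imread('side8c.png'),cv2.imread('scene8c.png')]),(800,315)))"
```

```text
[ 0.57207672 -0.25924746  0.11116681] [0.27417323 0.26747462 0.15415566]
0.012452638267663291 [-0.42077829  0.86768041  2.03257653] [ 0.57215716 -0.25925791  0.11137508]
0.012594930386475627 [-0.30994205  0.53836833 -1.4475791 ] [ 0.57186423 -0.25912867  0.23043072]
18.1
```

View pics/j8.png

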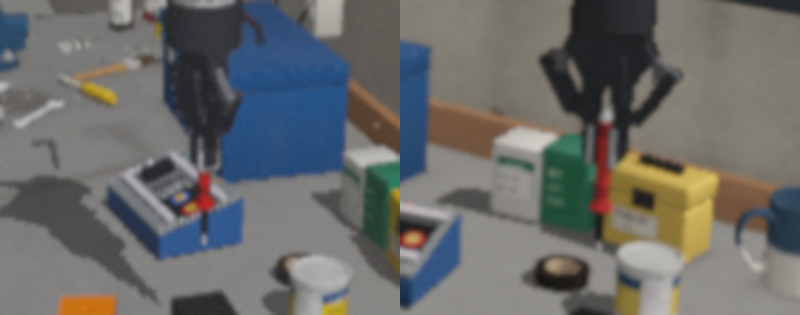

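View pics/wrist8.png

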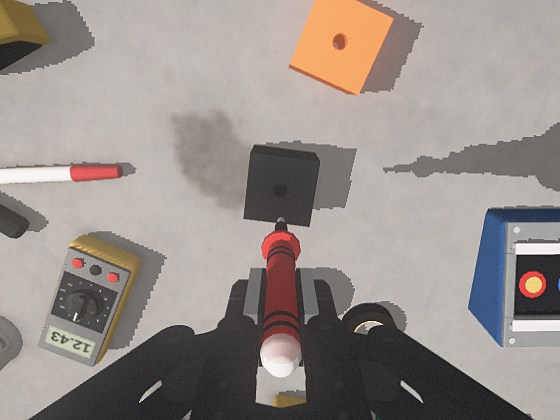

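The probe is held and upright in all views, with the tip at (281,220) in the wrist picture. I'll check that against the position I expect.

Run:
```python
from cell import r
from h import *
s=r.snapshot("wrist"); p=np.array(r.read_tcp_pos()); R=Ro.from_euler('xyz',r.read_eef_rot(),degrees=True).as_matrix()
for a in (0.108,0.0,-0.032): print(a,project(s,p+R[:,2]*a))
print(project(s,p+R[:,2]*.108+R[:,0]*.01),project(s,p+R[:,2]*.108+R[:,1]*.01))
cv2.imwrite("pics/c9.png",cv2.resize(s["color"][200:390,200:360,::-1],None,fx=3,fy=3,interpolation=cv2.INTER_CUBIC))
```

```text
0.108 [[282.13745905 217.88309381]]
0.0 [[283.14192833 308.35489155]]
-0.032 [[283.7770734  365.70949248]]
[[282.15267106 203.90608132]] [[296.78400539 217.87954618]]
```

View pics/c9.png

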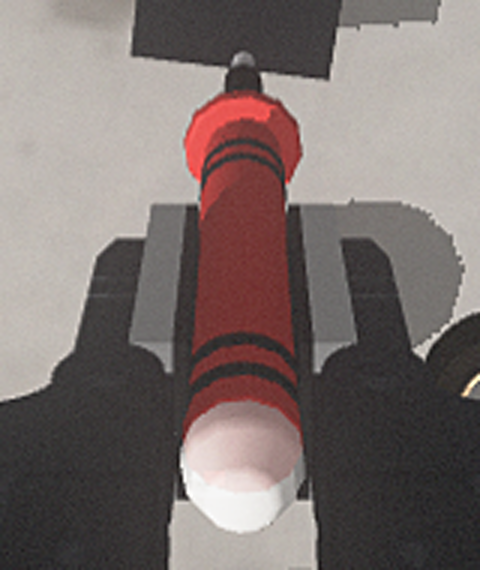

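The tip is within 1 mm of where I predicted. I'll move above the red contact, square to the panel.

Run:
```python
from cell import r
from h import *
X,Y,N=frame(); red=np.array([0.621,-0.0073,0.0535]); e=tool_rpy(-X,N)
r.move_ptp(red+N*(0.108+0.07),e)
r.servo_line(red+N*(0.108+0.02),v=0.08); r.hold(0.4)
f=[r.read_contact_force() for _ in range(3)]; print(np.round(f,2), np.mean(f,0)@N)
s=r.snapshot("wrist"); cv2.imwrite("pics/w10.png",s["color"][:,:,::-1])
cv2.imwrite("pics/c10.png",cv2.resize(s["color"][120:320,160:400,::-1],None,fx=3,fy=3,interpolation=cv2.INTER_CUBIC))
p=np.array(r.read_tcp_pos()); R=Ro.from_euler('xyz',r.read_eef_rot(),degrees=True).as_matrix()
print("pred tip",project(s,p+R[:,2]*.108),"pred axis at red",project(s,p+R[:,2]*.128),"red",project(s,red), "deg/mm",project(s,red+X*.01),project(s,red+Y*.01))
print("square",np.degrees(np.arccos(-R[:,2]@N)))
C=cloud(s); hs=cv2.cvtColor(s["color"],cv2.COLOR_RGB2HSV); b=(hs[...,0]>15)&(hs[...,0]<32)&(hs[...,1]>60)&(hs[...,2]>120)
k,l,st,ce=cv2.connectedComponentsWithStats(b.astype(np.uint8))
for i in range(1,k):
    if st[i,4]>150: print(st[i],ce[i],np.median(C[l==i],0))
print(r.read_time_s())
```

```text
[[ 0.79  0.25 -0.95]
 [ 0.79  0.25 -0.95]
 [ 0.79  0.25 -0.95]] -1.132989948150334
pred tip [[282.22077702 216.99869871]] pred axis at red [[282.11934687 207.89892118]] red [[282.10557341 207.66199773]] deg/mm [[282.08949167 220.43757766]] [[295.70610488 207.66256026]]
square 0.018211595266587423
[   0  194   47   72 1828] [ 22.31400438 224.30579869] [ 0.69096794 -0.21820242  0.0263064 ]
[271 197  21  21 333] [281.1021021  207.27027027] [ 0.61966677 -0.00837274  0.05511355]
[323 197  21  21 329] [333.15197568 207.19756839] [0.61311765 0.02896329 0.05499534]
[  15  319  142  101 4753] [ 66.41195035 362.14054282] [ 0.84216947 -0.19642226  0.05508945]
20.3417
```

View pics/c10.png

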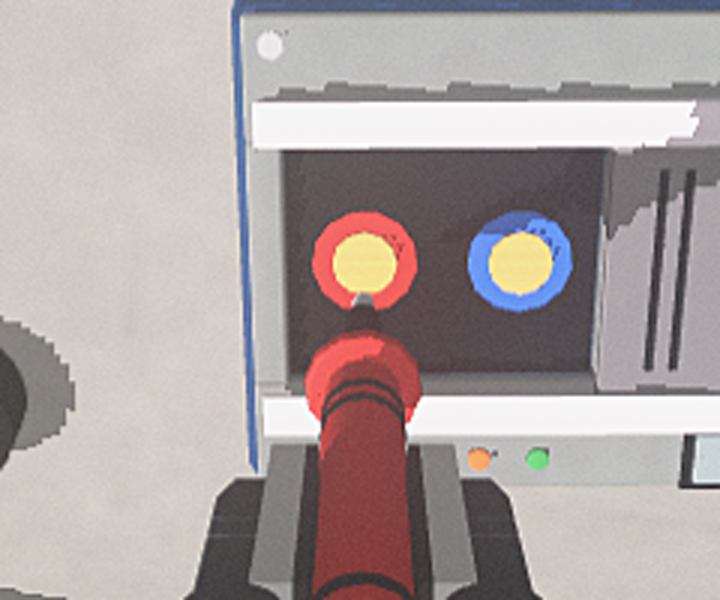

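Everything lines up: the tip sits at column 281, and the disc centre at (281,207) matches the predicted (282,208). I'll descend in small steps with force feedback.

Run:
```python
from cell import r
from h import *
X,Y,N=frame(); red=np.array([0.621,-0.0073,0.0535])
b=np.array([0.79,0.25,-0.95])
o=0.004; n=0
while o>-0.010:
    r.servo_line(red+N*(0.108+o),v=0.03); r.hold(0.15)
    f=np.array(r.read_contact_force())-b; h=(np.array(r.read_tcp_pos())-red)@N-.108
    print(round(o,4),round(h,4),"f",np.round([f@X,f@Y,f@N],2))
    if f@N>2.7: break
    o-=0.001
print(r.read_time_s(),r.read_opening())
```

```text
0.004 0.0043 f [-1.62 -0.26  1.11]
0.003 0.003 f [-1.11 -0.8   0.5 ]
0.002 0.002 f [-1.12 -0.34  0.67]
0.001 0.001 f [-1.01 -0.56  1.3 ]
0.0 0.0002 f [-0.26 -0.46  2.35]
-0.001 -0.0009 f [ 0.26 -0.15  1.73]
-0.002 -0.0019 f [-1.31 -0.47  2.87]
23.575 0.012546140140315748
```

The readings are noisy (about ±0.7 N), and contact came near offset +0.001. I'll press on and average the force.

Run:
```python
from cell import r
from h import *
X,Y,N=frame(); red=np.array([0.621,-0.0073,0.0535])
b=np.array([0.79,0.25,-0.95])
for o in (-0.0035,-0.005):
    r.servo_line(red+N*(0.108+o),v=0.03); r.hold(0.3)
    F=[]
    for _ in range(12): r.hold(0.1); F.append(np.array(r.read_contact_force())-b)
    F=np.array(F); h=(np.array(r.read_tcp_pos())-red)@N-.108
    print(o,round(h,4),"f",np.round([F.mean(0)@X,F.mean(0)@Y,F.mean(0)@N],2),np.round((F@N).std(),2))
    if F.mean(0)@N>3.6: break
s=r.snapshot("wrist"); cv2.imwrite("pics/c11.png",cv2.resize(s["color"][120:320,160:400,::-1],None,fx=3,fy=3,interpolation=cv2.INTER_CUBIC))
p=np.array(r.read_tcp_pos()); R=Ro.from_euler('xyz',r.read_eef_rot(),degrees=True).as_matrix()
print("axis at h",project(s,p+R[:,2]*.103),project(s,p+R[:,2]*(.108-.045)),"deg",np.degrees(np.arccos(-R[:,2]@N)))
s=r.snapshot("side"); cv2.imwrite("pics/side11.png",cv2.resize(s["color"][160:260,220:360,::-1],None,fx=5,fy=5,interpolation=cv2.INTER_CUBIC))
print(r.read_time_s(),r.read_opening())
```

```text
-0.0035 -0.0035 f [-0.4  -0.38  2.86] 0.5
-0.005 -0.005 f [-0.41 -0.04  3.04] 0.55
axis at h [[282.18113764 219.67835031]] [[282.44587002 243.82377308]] deg 0.0013600713336110867
27.175 0.012882156579913753
```

View pics/c11.png

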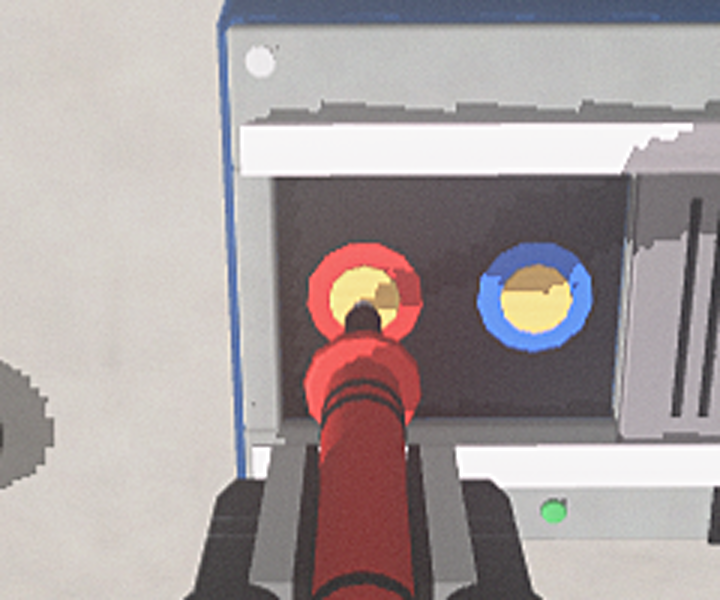

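View pics/side11.png

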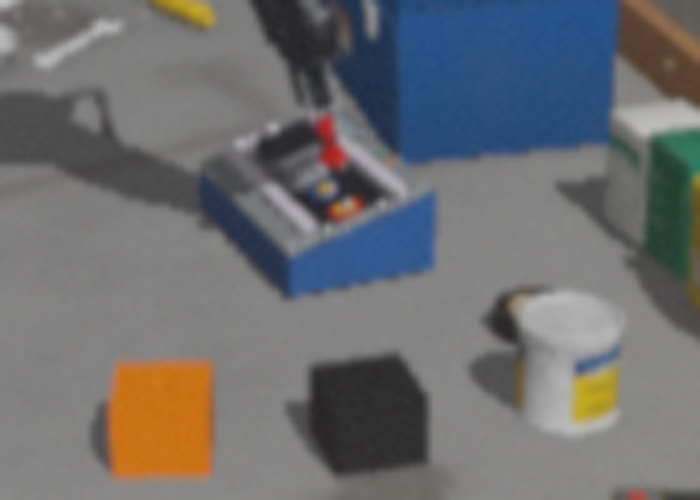

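Averaged force is 3.0 N (about 5.7 mm of spring travel), the tip is on the red disc, there is no sign of slip, and the rib is at its open position. I'm handing in.

Run:
```python
from cell import r
r.hold(0.3)
print(r.read_qvel().round(3) if hasattr(r.read_qvel(),'round') else r.read_qvel(), r.read_opening(), r.read_time_s())
print(r.job_done())
```

```text
[-0.01  -0.015  0.03  -0.045  0.143  0.071] 0.012709170341019184 27.475
the job is handed in; nothing more can be done
None
```

I slid the cover open to its stop, lifted the probe out of its holder, pressed its tip on the red-ringed contact and handed in at 27.5 s. No verdict was reported. The arm was still holding the probe there.

**Cover:** It met its stop after 74.5 mm of travel, with the force rising to 14 N. It seems to have started about 5 mm open. The last position check put the rib within 2 mm of where it should be when fully open.

**Probe at the contact:**
- **Force:** It averaged 3.0 N along the probe, which I take as about 5.7 mm of spring travel. The readings are noisy (±0.5 N), and I inferred the spring travel from force and position rather than seeing it directly.
- **Squareness:** The tool was within 0.1° of the panel normal I estimated. I saw no slip of the probe in the grip.
- **Position:** The tip was on the red disc, within about 1 mm of its middle in the wrist picture. The blue contact was not touched.

**Disagreement:** The wrist camera read the bench about 1.8 mm high. I corrected for that, and contact came within about 1 mm of the corrected height.

**Not checked:** I did not measure the loose items again at the end. The pictures showed no sign that any had moved.

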